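# Dock the ware board on its presence switch

## Task

Slide the dark wooden ware board, with the pinch pot standing on it, into the grey drying dock until it lies squarely against both of the dock's stops and its front edge holds the hinged orange switch lever pressed in. Keep the pot standing on the board without touching it with the robot, leave the loose round cutter, stamp and rib where they are, and let go.

Things in the scene. Friction and masses are not known exactly. Their poses are not given: they have to be found in the camera images.
- dock: Fixed aluminium dock, grey fan housing (85 mm high) behind. Origin on the table, mid stop plane; x points the way boards slide in, y left. Stop blocks (26 mm high) face the board at x = 0, y = +-72 mm. Side rails (22 mm high), inner faces at y = +-96 mm, run from x = 0 to -32 mm, then wings splay out at 0.5 rad to about x = -78, y = +-129 mm. No floor plate: the board slides on the table.
- board_center (a point): Centre, half-way up, of the loose dark wooden board: 160 mm long (x), 180 wide (y), 16 thick, 0.3 to 0.6 kg, flat on the table before the dock. Its +x edge goes to the stops. It starts with its centre 150 to 180 mm before the stop plane, up to 12 mm to a side, up to 0.12 rad askew. Fully home the centre is at x = -80 mm in the dock's frame.
- pot: Brown leather-hard pinch pot, 82 mm across and 49 mm high, 0.14 kg, standing loose on the front half of the board; origin at the centre of its foot, z up. (A fixed green tool box with a raised lid stands close to the right of the board, between it and the robot: keep the gripper clear of it.)
- switch_lever (a joint): Orange lever of the limit switch; upright hinge 12 mm behind the stop plane, 30 mm left of the dock's middle. 0 = sprung out (its red roller 22 mm in front of the stop plane); grows as pushed in, about 0.42 rad with a board against both stops. Light spring, under 1 N at the roller: the board's friction with the table holds it.
- lever_roller (a point): Centre of the red roller (12 mm diameter, from 3 to 25 mm above the table) on the free end of the switch lever.
- cutter: Loose round metal cutter, 72 mm diameter, 28 mm high, to the right of the dock; origin at the centre of its underside.
- stamp: Loose upright wooden hand stamp, 26 x 26 x 52 mm, to the right of the dock; origin at the centre of its underside.
- rib: Loose flat wooden rib, 48 x 96 x 8 mm, on the table to the left of the dock; origin at the centre of its underside.
Mind the look-alikes: they are no part of the job. Of the things that look like the pot, the larger one is meant.

How it is judged (in metres and radians):
At the end, for the whole second after the job is handed in: The board lies flat between the side rails, its front edge within 5 mm of the stop plane and square to it within 0.05 rad, holding the lever in by at least 0.34 rad; the pot stands upright (within 0.1 rad) on the board; all is at rest (value of joint switch_lever above 0.34 rad and x of board_center in the frame of dock between -0.085 and -0.076 m and y of board_center in the frame of dock between -0.012 and 0.012 m and z of board_center in the frame of dock between 0.004 and 0.012 m and angle between the x axis of board_center and the x axis of dock, either way round below 0.05 rad and angle between board_center's own z axis and vertical below 0.05 rad and z of pot in the frame of board_center between 0.004 and 0.014 m and x of pot in the frame of board_center between -0.08 and 0.08 m and y of pot in the frame of board_center between -0.09 and 0.09 m and angle between pot's own z axis and vertical below 0.1 rad and linear speed of pot below 0.02 m/s); the robot touches nothing.
It fails at once if the robot touches the pot (contact force between any of the fingers, the arm and pot above 0.5 N).
It fails at once if the pot tips (angle between pot's own z axis and vertical above 0.5 rad).
It fails at once if the cutter is moved more than 30 mm (distance of cutter from where it was at the start of the episode above 0.03 m).
It fails at once if the stamp is moved more than 30 mm (distance of stamp from where it was at the start of the episode above 0.03 m).
It fails at once if the rib is moved more than 30 mm (distance of rib from where it was at the start of the episode above 0.03 m).
It also fails if it takes over 38 s, if anything falls off the work surface, if the arm or the gripper's body presses on something with over 40 N, if the wrist force passes 120 N, or if a joint passes its speed limit or range.

## Robot

A 6-joint arm with a two-finger parallel gripper is mounted at the origin on a cart in front of the work surface, level with it; the furniture and walls round the work are solid. World frame = base frame: x ahead of the robot, y to its left, z up, the work surface at z = 0. Lengths are in mm, angles in rad, forces in N, time in s.
With the tool pointing down it reaches from about 300 to 750 mm from the base axis. Payload 8.5 kg.
Tool frame: the origin (TCP) lies on the centre line of the jaws, within the pads' length; the fingertips stand 17 mm ahead of it and the grasp point (between the pads) lies 2 mm behind it; x points along the fingers, y is the direction in which the jaws open and shut, and the axes are right-handed (so a half turn about x gives the same grasp; the last joint's range is limited). The gripper opens to 85 mm and grips with 20 to 120 N. Pads are 22 mm wide; open, the fingers measure 114 mm over their backs; the gripper's body (76 mm by 85 mm) begins 54 mm behind the grasp point. The pads swing forward as they close: fully open they stand 13 mm farther back than shut.
Start: joints at [0.929, 0.381, 1.297, -0, 1.464, -0.215], TCP at [227.667, 500.648, 248.322] pointing down, gripper open.
Joint ranges: [-3.11, 3.11], [-0.89, 2.33], [0.22, 2.48], [-1.42, 4.56], [0.17, 2.85], [-2.88, 2.88]. Speed limits (rad/s): [2.39, 2.39, 3.14, 3.14, 3.14, 3.14].

## Interface

Orientations are given as a 3x3 rotation matrix whose columns are the frame's x, y, z axes.
In Python, from bench import arm, eyes, sensors gives the robot as it stands. Calls block until the motion is done:
- arm.move_pose(position, orientation): joint-space move of the TCP to a pose.
- arm.move_l(position, feed=150, rot=None, stop_force=None): straight line of the TCP; rot=None keeps the orientation; feed is the mean speed in mm/s. With stop_force (N) it stops when the force on the tool has changed by that much, and returns True; else False.
- arm.move_joints(angles): joint-space move.
- arm.release() and arm.close_gripper(squeeze=None): open the fingers fully, or close them until they stop; squeeze is the grip in N (None keeps the last).
- arm.dwell(seconds).
- arm.inverse_kinematics(position, orientation): joint angles nearest the present ones, or None.
- eyes.capture(name): name is "scene" or "top"; returns the picture (480x640x3 uint8, blue, green, red); there is no depth.
- eyes.get_calibration(name): a dict with "fx", "fy", "cx", "cy" (pixels), "position" and "rotation" of the camera in the world. Camera axes: x right, y down, z forward; pixel columns grow to the right and rows downward; lengths in mm; the calibration is good to about 2 mm. A picture is of the moment at which its call begins. get_calibration takes no time and is no camera call.
A pose or a line that the arm cannot do raises arm.Unreachable and nothing moves.
- arm.hand_in(): hands the job in, once; it reports no verdict.
Readings, each from a call of its own:
- sensors.get_time(): time.
- sensors.get_joint_pos(): joint angles.
- sensors.get_joint_velocities(): joint speeds.
- sensors.get_joint_efforts(): joint torques, N m.
- sensors.get_tool_pos(): TCP position.
- sensors.get_tool_rot(): TCP orientation.
- sensors.get_contact_force(): force on the tool from outside, world axes, zero at the start.
- sensors.get_ft_torque(): the same for the moment, N m.
- sensors.get_opening(): opening from 0.0 (shut) to 1.0 (fully open).
Only numpy, scipy, OpenCV 4.12 (cv2) and the standard library are available. Lean on these libraries where they do the work, as an engineer would, in place of code of your own. Each camera call takes 0.05 s, during which the arm holds its last target. There are 200 camera calls.

## Working session

There is one attempt and no reset: what is moved stays moved. The work goes in short steps, each a Python script; the robot and the scene stay as the last script left them, time stands still between calls to the robot, and variables do not carry over. Pictures are saved under pics/ and viewed, about 8 in all and at most 12, crops included, and the job is handed in when it is done.

```bash
mkdir -p pics; ls; python3 - <<'E'
from bench import arm, eyes, sensors
import cv2
for n in("top","scene"):
    cv2.imwrite(f"pics/{n}0.png",eyes.capture(n)); c=eyes.get_calibration(n)
    print(n,{k:(v.round(4).tolist() if hasattr(v,'round') and hasattr(v,'tolist') else v) for k,v in c.items()})
print(sensors.get_time(),sensors.get_tool_rot())
E
```

```text
pics
top {'fx': 531.1139435126144, 'fy': 531.1139435126144, 'cx': 325.12421506605506, 'cy': 237.79709195673175, 'position': [489.2214, 253.765, 1262.4849], 'rotation': [[0.0111, -0.9974, 0.0706], [-0.9999, -0.011, 0.0017], [-0.0009, -0.0707, -0.9975]]}
scene {'fx': 537.4883561151702, 'fy': 537.4883561151702, 'cx': 319.26540538801754, 'cy': 229.40291581549536, 'position': [48.2418, -521.3903, 697.4556], 'rotation': [[0.8022, -0.3556, 0.4797], [-0.597, -0.4626, 0.6554], [-0.0112, -0.8121, -0.5834]]}
0.1 [[-7.91829491e-04  4.14018524e-01  9.10268112e-01]
 [-1.05421674e-03  9.10267545e-01 -4.14019184e-01]
 [-9.99999131e-01 -1.28745248e-03 -2.84311427e-04]]
```

View pics/top0.png

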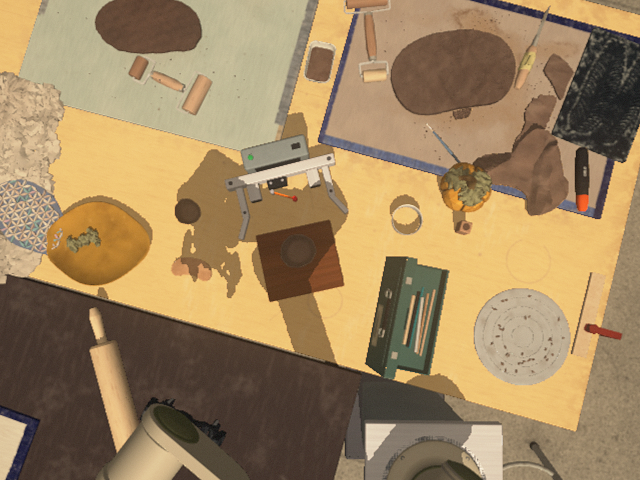

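View pics/scene0.png

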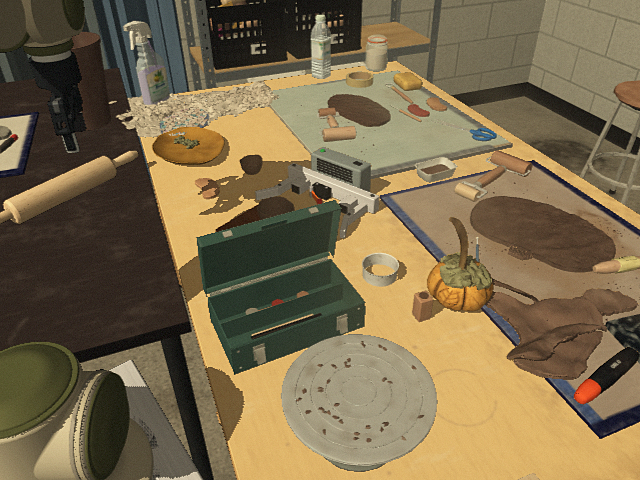

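```bash
cat > h.py <<'E'
import numpy as np, cv2
from bench import arm, eyes, sensors
def ray(n,u,v):
    c=eyes.get_calibration(n); d=np.array([(u-c["cx"])/c["fx"],(v-c["cy"])/c["fy"],1.])
    return np.array(c["position"]),np.array(c["rotation"])@d
def pt(n,u,v,z):
    p,d=ray(n,u,v); return p+d*(z-p[2])/d[2]
def two(a,b):
    (p,d),(q,e)=ray("top",*a),ray("scene",*b)
    s=np.linalg.lstsq(np.c_[d,-e],q-p,rcond=None)[0]
    A,B=p+s[0]*d,q+s[1]*e; return (A+B)/2,np.linalg.norm(A-B)
def board(im):
    hsv=cv2.cvtColor(im,cv2.COLOR_BGR2HSV).astype(int); H,S,V=hsv[...,0],hsv[...,1],hsv[...,2]
    m=(((H<14)|(H>172))&(S>90)&(V<125)&(V>25)).astype(np.uint8)
    m[:, :200]=0; m[:,380:]=0; m[:150]=0; m[330:]=0
    m=cv2.morphologyEx(m,cv2.MORPH_OPEN,np.ones((5,5)))
    m=cv2.morphologyEx(m,cv2.MORPH_CLOSE,np.ones((9,9)))
    k=max(cv2.findContours(m,0,2)[0],key=cv2.contourArea)
    return m,cv2.boxPoints(cv2.minAreaRect(k)),k
E
python3 - <<'E'
from h import *
im=cv2.imread("pics/top0.png"); m,b,k=board(im)
print(b, cv2.contourArea(k)); P=np.array([pt("top",*q,16) for q in b]); print(P.round(1)); print(np.linalg.norm(P-np.roll(P,-1,0),axis=1),P.mean(0))
c=im[125:315,210:400].copy(); c=cv2.resize(c,None,fx=3.1,fy=3.1,interpolation=cv2.INTER_CUBIC)
kk=((k.reshape(-1,2)-[210,125]+.5)*3.1).astype(int); cv2.polylines(c,[kk],True,(0,255,0),1)
for i in range(0,190,20):
    cv2.putText(c,str(210+i),(int(i*3.1),10),0,.35,(0,0,255)); cv2.putText(c,str(125+i),(0,int(i*3.1)+4),0,.35,(0,0,255))
cv2.imwrite("pics/c1.png",c)
s=cv2.imread("pics/scene0.png")[140:380,180:400]; cv2.imwrite("pics/s1.png",cv2.resize(s,None,fx=2.5,fy=2.5,interpolation=cv2.INTER_CUBIC))
E
```

```text
[[255.53069 235.84117]
 [312.574   223.44044]
 [319.47833 255.20036]
 [262.43503 267.60107]] 672.5
[[580.3 419.7  16. ]
 [611.1 285.9  16. ]
 [536.4 268.7  16. ]
 [505.9 402.   16. ]]
[137.37929535  76.64470303 136.79796172  76.52811383] [558.41299886 344.08728725  16.        ]
```

View pics/c1.png

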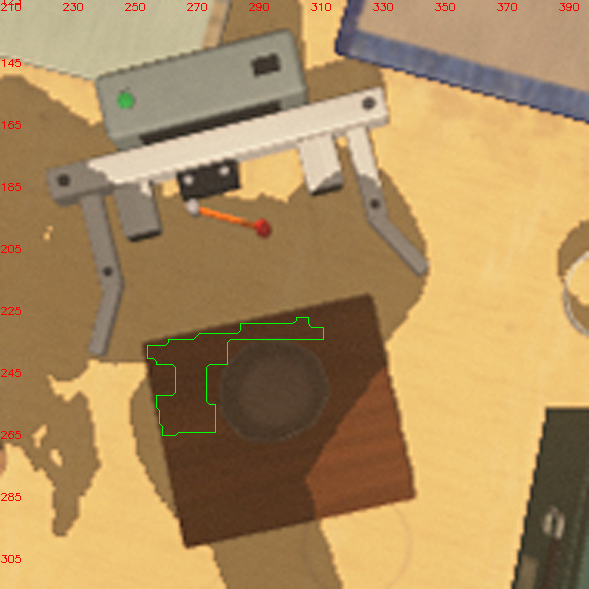

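View pics/s1.png

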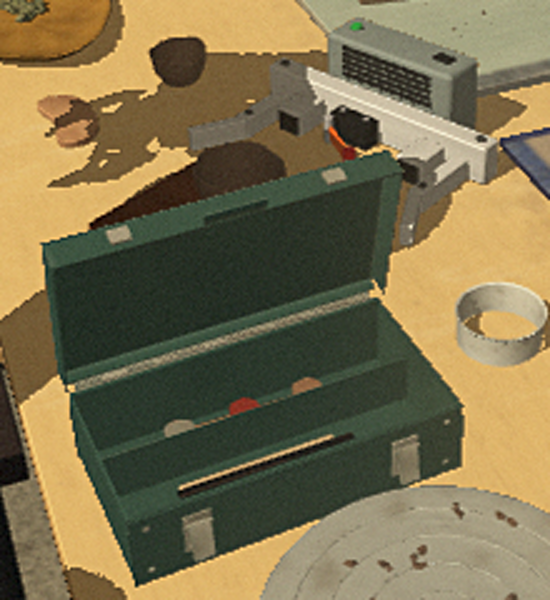

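```bash
python3 - <<'E'
from h import *
f=lambda x,y:(210+x/3.1-.5,125+y/3.1-.5)
def T(n,x,y,z):
    p=pt("top",*f(x,y),z); print(n,p.round(1)); return p
B=[T("b",*q,16) for q in((145,344),(371,294),(415,496),(187,548))]
print("sides",[round(np.linalg.norm(B[i]-B[i-1]),1) for i in range(4)])
c=np.mean(B,0); d=(B[0]+B[1]-B[2]-B[3]); print("centre",c,"yaw",np.arctan2(d[1],d[0]), "yaw lr",[np.arctan2(*(B[i]-B[j])[1::-1]) for i,j in((0,3),(1,2))],[np.arctan2(*(B[i]-B[j])[1::-1])-np.pi/2 for i,j in((0,1),(3,2))])
def pair(n,a,b,z):
    a=T(n,*a,z);b=T(n,*b,z);v=a-b;print("  mid",((a+b)/2).round(1),"dist",np.linalg.norm(v).round(1),"yaw",np.arctan2(v[1],v[0])-np.pi/2)
pair("stop bottom",(145,238.5),(328,191.5),0)
pair("stop top",(143,232),(326,186),26)
pair("bolt rail",(108,271),(375,204),22)
pair("bolt bar",(63,180),(368,103),26)
pair("wing tip",(99,355),(421,274),22)
T("roller",263,228,25);T("hinge",193,207,25);T("pot rim",274,390,65)
for a in((388,257),(410,258)):
  for b in((385,155),(402,165)): print("lid",a,b,*two(a,(180+b[0]/2.5,140+b[1]/2.5)))
print("lid near end",*two((367,372),(180+45/2.5,140+245/2.5)),*two((386,376),(180+45/2.5,140+255/2.5)))
E
```

```text
b [581.2 418.   16. ]
b [621.2 246.8  16. ]
b [468.5 212.   16. ]
b [427.6 383.3  16. ]
sides [np.float64(157.5), np.float64(175.8), np.float64(156.7), np.float64(176.1)]
centre [524.63785167 315.03637473  16.        ] yaw 0.2231925079920916 yaw lr [np.float64(0.22237703931722277), np.float64(0.22401226655593523)] [np.float64(0.2297561994433832), np.float64(0.2344271493709562)]
stop bottom [664.1 421.8   0. ]
stop bottom [702.3 280.9   0. ]
  mid [683.2 351.3   0. ] dist 146.0 yaw 0.2646936697911244
stop top [665.4 419.9  26. ]
stop top [702.1 281.9  26. ]
  mid [683.8 350.9  26. ] dist 142.8 yaw 0.25957334909534624
bolt rail [635.9 446.4  22. ]
bolt rail [689.4 244.5  22. ]
  mid [662.7 345.5  22. ] dist 208.8 yaw 0.2588692950407505
bolt bar [704.5 481.4  26. ]
bolt bar [766.2 250.7  26. ]
  mid [735.4 366.1  26. ] dist 238.8 yaw 0.26132493079650554
wing tip [572.  451.8  22. ]
wing tip [636.3 209.1  22. ]
  mid [604.2 330.5  22. ] dist 251.0 yaw 0.2586583021255815
roller [669.6 329.2  25. ]
hinge [685.1 382.5  25. ]
pot rim [545. 317.  65.]
lid (388, 257) (385, 155) [537.39227713 120.21720362 176.49772209] 22.35246169522532
lid (388, 257) (402, 165) [542.24061667 115.74333737 167.75114368] 33.68636593939502
lid (410, 258) (385, 155) [525.30816521  85.8204735  200.33886873] 1.2452506812367425
lid (410, 258) (402, 165) [529.97885071  81.38207696 191.8095561 ] 9.391736853857122
lid near end [300.71276902 166.41938079 177.76632679] 9.445321059147162 [291.84475346 132.11030675 194.3517153 ] 0.24663817122923126
```

```bash
cat >> h.py <<'E'
def R(a):
    c,s=np.cos(a),np.sin(a); return np.array([[0,-s,c],[0,c,s],[-1,0,0.]])
def loc(o,a,x,y,z): c,s=np.cos(a),np.sin(a); return [o[0]+c*x-s*y,o[1]+s*x+c*y,z]
D,DA=(683.5,351.1),.2595; BC,BA=(524.6,315.0),.228
E
python3 - <<'E'
from h import *
p=loc(BC,BA,-122,0,200); q=arm.inverse_kinematics(p,R(BA)); print(q)
arm.move_pose(p,R(BA)); print(sensors.get_time(),sensors.get_tool_pos(),sensors.get_contact_force())
cv2.imwrite("pics/hover.png",np.vstack([cv2.resize(eyes.capture("scene"),(400,300)),cv2.resize(eyes.capture("top"),(400,300))]))
E
```

```text
[ 3.77759451e-01  3.32556701e-01  1.52258170e+00 -4.44089210e-16
  1.28645425e+00 -1.42103688e+00]
1.2083 [405.53703658 287.90123139 200.09789763] [ 0.17667498 -0.1586803   0.24556368]
```

View pics/hover.png

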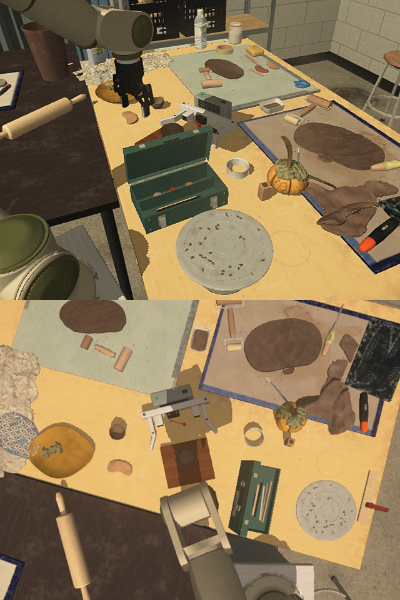

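The board, pot (at about (297,250) in the first top view) and dock are in clear view. The gripper hovers behind the rear edge, left of the lid and clear of it. Descending gently to feel the table.

```bash
python3 - <<'E'
from h import *
P=lambda: (sensors.get_time(),sensors.get_tool_pos().round(1) if hasattr(sensors.get_tool_pos(),'round') else sensors.get_tool_pos(),np.round(sensors.get_contact_force(),1))
arm.move_l(loc(BC,BA,-122,0,45),feed=120,stop_force=8); print(P())
print(arm.move_l(loc(BC,BA,-122,0,3),feed=25,stop_force=4)); print(P())
z=sensors.get_tool_pos()[2]+4
arm.move_l(loc(BC,BA,-122,0,z),feed=30); print(P(),z)
print(arm.move_l(loc(BC,BA,-82,0,z),feed=20,stop_force=1.5)); print(P())
cv2.imwrite("pics/touch.png",cv2.resize(eyes.capture("scene")[120:300,120:420],None,fx=2.6,fy=2.6,interpolation=cv2.INTER_CUBIC))
E
```

```text
(2.75, array([406. , 287.6,  45.5]), array([-0.8, -0.3,  0.1]))
True
(4.2917, array([405.7, 287.4,   3.8]), array([-0.7, -0.9,  5.3]))
(4.5917, array([405.9, 287.4,   8. ]), array([-0.3, -0.7, -0.4])) 7.849602679755151
True
(6.0167, array([436.4, 294.4,   7.5]), array([ 0.8,  0.2, -0.5]))
```

View pics/touch.png

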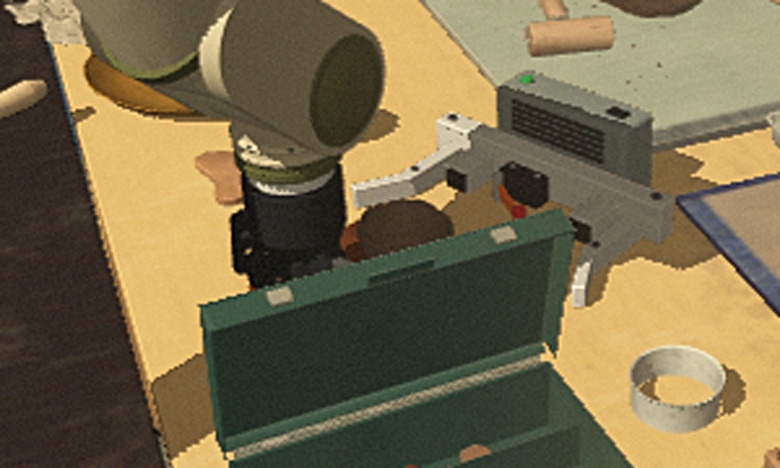

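Contact came exactly where the measurement predicted, 90.6 mm behind the board centre against 91 expected. The pot is clear of the gripper. Next is pushing with alignment, stopping about 30 mm short to check.

```bash
python3 - <<'E'
from h import *
print(arm.move_l(loc(D,DA,-201,0,8),feed=25,rot=R(DA),stop_force=12)); print(sensors.get_time(),sensors.get_tool_pos(),np.round(sensors.get_contact_force(),1))
im=eyes.capture("top"); cv2.imwrite("pics/mid0.png",im)
cv2.imwrite("pics/mid.png",cv2.resize(im[125:315,210:400],None,fx=3.1,fy=3.1,interpolation=cv2.INTER_CUBIC))
E
```

```text
False
8.35 [489.19999451 299.51703801   8.04240073] [-2.   0.4 -2.2]
```

View pics/mid.png

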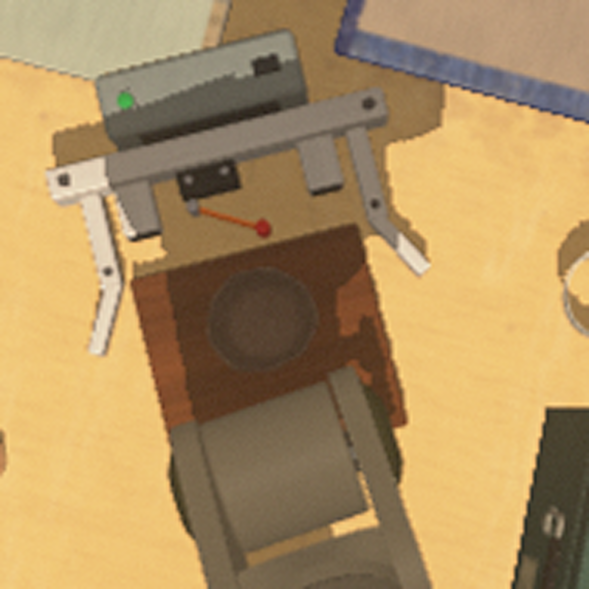

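```bash
cat >> h.py <<'E'
def front(l,r):
    P=[pt("top",210+x/3.1-.5,125+y/3.1-.5,16)[:2] for x,y in(l,r)]
    M=np.array([[np.cos(DA),np.sin(DA)],[-np.sin(DA),np.cos(DA)]]); P=[M@(p-np.array(D)) for p in P]
    print("L,R dock frame",P,"mid",(P[0]+P[1])/2,"yaw",np.arctan2(*(P[0]-P[1])[::-1])-np.pi/2)
E
python3 - <<'E'
from h import *
front((133,281),(359,226))
E
```

```text
L,R dock frame [array([-32.71942063,  88.37901494]), array([-34.13566775, -88.78069679])] mid [-33.42754419  -0.20084093] yaw -0.00799401251830556
```

Centred to within 0.2 mm and square to 0.008 rad, with the front 33 mm short of the stops. Pushing home.

```bash
python3 - <<'E'
from h import *
F=lambda: print(round(sensors.get_time(),2),sensors.get_tool_pos().round(1),np.round(sensors.get_contact_force(),1),np.round(sensors.get_ft_torque(),2))
print(arm.move_l(loc(D,DA,-176,0,8),feed=20,rot=R(DA),stop_force=15)); F()
print(arm.move_l(loc(D,DA,-160,0,8),feed=12,rot=R(DA),stop_force=14)); F()
t=sensors.get_tool_pos(); d=np.array([np.cos(DA),np.sin(DA)])
print("tool dock x",d@(t[:2]-np.array(D)))
im=eyes.capture("top")
cv2.imwrite("pics/home.png",cv2.resize(im[125:315,210:400],None,fx=3.1,fy=3.1,interpolation=cv2.INTER_CUBIC))
E
```

```text
False
9.8 [513.5 305.9   8. ] [-2.7 -1.7  0.6] [-0.22  0.51 -0.05]
True
10.43 [516.6 306.8   7.6] [-0.8 -0.2 -0.3] [ 0.01 -0.03  0.01]
tool dock x -172.68209971238295
```

View pics/home.png

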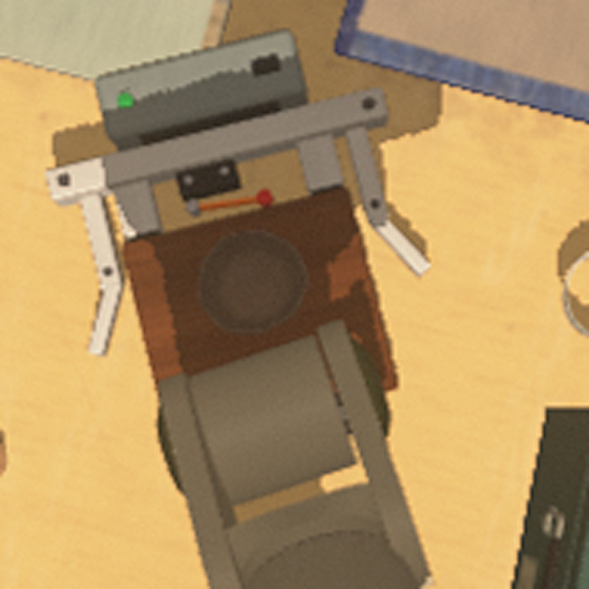

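```bash
python3 - <<'E'
from h import *
front((124,240),(346,187))
d=np.array([np.cos(DA),np.sin(DA)])
for i in range(2):
    r=arm.move_l(loc(D,DA,-166,0,8),feed=12,rot=R(DA),stop_force=25)
    t=sensors.get_tool_pos(); print(r,d@(t[:2]-np.array(D)),np.round(sensors.get_contact_force(),1),np.round(sensors.get_ft_torque(),2),sensors.get_time())
t=sensors.get_tool_pos(); b=lambda x,z:[t[0]-d[0]*x,t[1]-d[1]*x,z]
arm.move_l(b(40,t[2]),feed=60); arm.move_l(b(40,220),feed=150)
arm.move_joints([0.929,0.381,1.297,0,1.464,-0.215]); print(sensors.get_time())
im=eyes.capture("top"); cv2.imwrite("pics/end0.png",im)
cv2.imwrite("pics/end.png",cv2.resize(im[125:315,210:400],None,fx=3.1,fy=3.1,interpolation=cv2.INTER_CUBIC))
cv2.imwrite("pics/ends.png",eyes.capture("scene"))
E
```

```text
L,R dock frame [array([-0.47626194, 87.59729726]), array([ -2.56651248, -86.53730599])] mid [-1.52138721  0.52999563] yaw -0.012003071855696046
True -172.72431380990875 [ 0.5 -0.6 -0.3] [ 0.03  0.   -0.  ] 11.0167
True -172.79839045902216 [-1.1 -0.2 -0.5] [-0.   -0.03  0.06] 11.55
15.175
```

View pics/end.png

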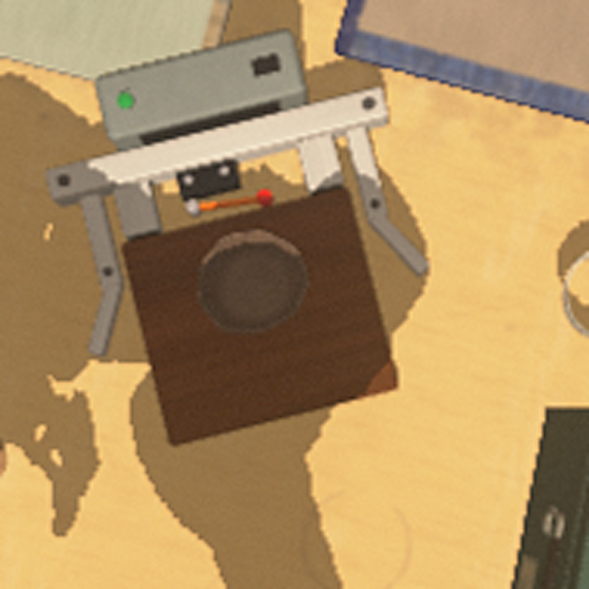

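```bash
python3 - <<'E'
from h import *
front((123,243),(345,187)); f=lambda x,y,z=25: pt("top",210+x/3.1-.5,125+y/3.1-.5,z)
a=[np.arctan2(*(f(*r)-f(193,207))[1::-1]) for r in((263,228),(264,197))]; print("lever delta",a[1]-a[0])
P=[f(x,y,16) for x,y in((123,243),(345,187),(397,388),(175,446))]
for i,j in((0,3),(1,2)): v=P[i]-P[j]; print("side yaw vs dock",np.arctan2(v[1],v[0])-DA)
v=P[3]-P[2]; print("rear yaw",np.arctan2(v[1],v[0])-np.pi/2-DA)
p0,p1=cv2.imread("pics/top0.png"),cv2.imread("pics/end0.png")
for n,(x,y,w,h) in dict(cutter=(385,195,45,50),stamp=(450,215,30,25),rib_left=(160,190,60,100)).items(): print(n,cv2.absdiff(p0,p1)[y:y+h,x:x+w].mean())
arm.hand_in(); print(sensors.get_time())
E
```

```text
L,R dock frame [array([-2.52823246, 88.88072665]), array([ -2.37846256, -85.7964167 ])] mid [-2.45334751  1.54215498] yaw 0.0008574096230447026
lever delta 0.43449958391636234
side yaw vs dock 0.010131154861870162
side yaw vs dock 0.0029648807200763905
rear yaw 0.0072238278802497224
cutter 1.409925925925926
stamp 1.4555555555555555
rib_left 1.8426666666666667
the job is handed in; nothing more can be done
the job is handed in; nothing more can be done
```

I pushed the board home from its rear edge with the open fingers. They started square to the board and turned to the dock's angle on the way in. I then backed off, returned the arm to its start pose, and handed the job in at about 15 s.

**Board:**
- Two further pushes stopped at the same place to within 0.1 mm, so it was against something solid.
- It measures square to the dock within about 0.01 rad and about 1.5 mm off the dock's centre line.
- Its front edge measures about 2.5 mm from the stop plane. That is near the calibration's 2 mm error, but I could not settle it further.

**Lever:** turned in by about 0.43 rad, against the 0.42 expected with a board on both stops.

**Pot:** upright on the board in the final top view. The gripper stayed behind it throughout.

**Loose pieces:** before and after pictures show no visible change at the cutter or the stamp. I did not pick out the rib itself; I only compared the area left of the dock, which was also unchanged.

No check failed.

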